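Charge the melanger and set its stone tension

ROBOT

A 7-joint arm with a two-finger parallel gripper is mounted at the origin on the work surface. World frame = base frame: x ahead of the robot, y to its left, z up, the work surface at z = 0. Lengths are in m, angles in degrees, forces in N, time in s.
With the tool pointing down it reaches from about 0.4 to 0.875 m from the base axis. Payload 6.5 kg.
Tool frame: the origin (TCP) lies midway between the tips of the shut fingers; the grasp point (between the pads) lies ctrl.tcp_to_grasp behind it (ctrl.tcp_to_grasp is the distance from the TCP to the grasp point, in m); z points along the fingers, y is the line along which they close (so a half turn about z gives the same grasp; the last joint's range is limited). The gripper opens to 88 mm and grips with 3 to 60 N. Pads are 18 mm wide; open, the fingers measure 123 mm over their backs; the gripper's body (75 mm by 187 mm) begins 45 mm behind the grasp point.
Start: joints at [71.551, 30.733, -0.252, 88.115, 0.149, 61.152, -4.079], TCP at [0.164, -0.629, 0.239] pointing down, gripper open.
Joint ranges: [-154.64, 154.64], [-21.42, 123.67], [-72.66, 72.17], [13.99, 137.28], [-74.86, 254.86], [10.95, 109.41], [-158.01, 158.01]. Speed limits (degrees/s): [136.94, 136.94, 180, 180, 180, 180, 180].

INTERFACE

Orientations are given as a 3x3 rotation matrix whose columns are the frame's x, y, z axes.
In Python, from workcell import status, vision, workorder, ctrl gives the robot as it stands. The module is installed in compiled form; this text tells all that it offers.
- The arm moves only by the tool servo_tool, never from a script. Its argument "targets" is a list of rows, each a list of 2 entries, a list of its own where there are three numbers: the shift along the tool's x, y, z in cm, then the turn, a rotation vector about the tool's x, y, z in rad. A call has 1 to 12 rows; each row is the pose to reach, as a shift and turn from the pose commanded when the call began, along the tool's axes at that moment; what a row does not reach only later rows make up. A row lasts 1/10 s, in which the tool goes at most 50 mm and 8.59 degrees, less where a joint would pass 70% of its speed; a pose out of reach is approached as far as the arm can. A call with a gripper value outside its range is refused whole. "claw" is the closure, from -1 (fully open) to 1 (shut), set as the call begins (left out, the last holds). The fingers move at their own pace and stop on an object; the grip force is fixed at half the most. Time passes only in rows, so rows that repeat a pose let the fingers close. It gives the time, the measured TCP pose, the force, the opening and the grip force at its end, in the units of the state.
- status.get_obs(): the state, without advancing time (a new reading comes with each control period).
- vision.snapshot(name): name is "scene" or "top" or "wrist"; returns a dict with "pixels" (420x560x3 uint8, red, green, blue), "z_map" (420x560 float32, m along the optical axis (not along the pixel's ray), 0 where there is no reading), "mtx" (3x3 intrinsics, pixels), "position" and "rotation" of the camera in the world; the wrist camera has in their place "hand_eye" (4x4, takes a point from camera to tool coordinates, whose origin is the TCP and whose axes are the flange's). Camera axes: x right, y up, looking along -z (the intrinsics and any distortion apply to the point x, -y, -z); pixel columns grow to the right and rows downward; lengths in m; the calibration is good to about 2 mm. A picture is of the moment at which its call begins: read the wrist's pose just before it.
- workorder.sign_off(): hands the job in; it is judged then, once.
Trained networks look in a picture, given as the dict that the camera call returned (one of the last four; its "shot" number tells which), for a name from the list of things; names that differ only in an ending like _2 or _b are one class to them, and where a whole thing is asked for, a point or a joint stands for the part that bears it (a point fixed in the world has none). Each returns a list of dicts, best first, with "conf" (0 to 1); they miss things now and then, are a little off and sometimes report something else, mostly with a low value. They report only what shows in the picture. A call takes as long as a camera call.
- vision.boxes_of(picture, name): "at" ([x, y, z] in m, in the coordinates of the camera as it stood for that picture, good to about 4 mm: the middle of the surface that is visible of it).
- vision.outline_of(picture, name): "region" (420x560 bool, what is visible of it).
- vision.landmark_of(picture, name): "at" ([x, y, z] in m, in the coordinates of the camera as it stood for that picture, good to about 4 mm: a listed point, or the origin of a listed thing).
The state is a dict: "time_s": time; "joint_pos": joint angles; "dq": joint speeds; "tau": joint torques, N m; "position": TCP position; "orientation": TCP orientation; "force": force on the tool from outside, world axes, zero at the start; "moment": the same for the moment, N m; "grip_width": opening from 0.0 (shut) to 1.0 (fully open); "gripper_force": force on a finger pad.
Only numpy, scipy, OpenCV 4.12 (cv2) and the standard library are available. Lean on these libraries where they do the work, as an engineer would, in place of code of your own. Each camera call takes 0.05 s, during which the arm holds its last target. There are 200 camera calls.

TASK

Get the stone melanger ready to start: take the round cocoa-butter plug out of the pocket tray and drop it into the drum so that it lies loose in there to grease the stones, leaving the square pralines and the jar where they are. Then turn the tension thumbscrew on top of the machine clockwise until it seats, back it off a quarter turn, and finish while still gripping it at that setting: it must be held while I start the drum.

Things in the scene. Friction and masses are not known exactly. Their poses are not given: they have to be found in the camera images.
- melanger: tabletop stone grinder, fixed: grey housing 210 x 230 x 115 mm high, on it an open steel drum (outside 210, inside 202 mm wide, rim 211 mm above the bench). Origin on the drum's axis at bench level, z up. A steel bridge arm 26 mm wide (top at 225 mm) comes in over the rim from a column on its +y side, 128 mm from the axis, and carries the thumbscrew on the axis; nothing stands higher than that
- bed (a point): middle of the granite bed stone in the drum, on the drum's axis, 141 mm above the bench; axes as the melanger's. Two granite rollers, 68 mm diameter, 46 mm wide, stand on the stone along its +y and -y axis (26 to 72 mm off the axis, tops at 210 mm). On its +x and -x side the drum is free, 38 to 100 mm from the axis: the middle of each free space is 68 mm out along x
- thumbscrew (a joint): tension thumbscrew, a black plastic wing on an upright screw on the drum's axis, right-hand thread. Radians: 0 = seated on a hard stop, growing as it is backed off (counter-clockwise from above); clockwise brings it down to 0. Starts at 1.9 to 3.1. The wing rises about 1 mm per rad. About 0.06 N m of friction: it stays where it is left
- wing (a point): grip point of the thumbscrew's wing, on its axis, 249 mm above the bench when seated. The wing is an upright bar 46 mm long (this point's x axis, turns with the screw; along the melanger's x at joint value 0) and 13 mm thick (y): pinch it across its thickness. Its top is 12 mm above this point. Below it are a 24 mm neck, a 32 mm collar from 18 mm under this point, and the boss on the arm
- tray: white plastic pocket tray, fixed to the bench, 122 (x) x 180 (y) x 14 mm high, with 2 x 3 square pockets 31 mm wide and 10 mm deep, at x = -28 and +28 mm and y = -56, 0 and +56 mm; origin at the centre of its underside, z up
- butter: the cocoa-butter plug, an ivory upright cylinder, 24 mm diameter and 26 mm high, 10 to 16 g, the only round piece in the tray; stands loose in one of the pockets, 16 mm above the tray's top face. Origin at the centre of its underside, z up
- square0: a brown chocolate praline square, 27 x 27 x 18 mm high, lying loose in a pocket of the tray; origin at the centre of its underside, z up. A bystander: it stays in its pocket
- square1: a brown chocolate praline square, 27 x 27 x 18 mm high, lying loose in a pocket of the tray; origin at the centre of its underside, z up. A bystander: it stays in its pocket
- square2: a brown chocolate praline square, 27 x 27 x 18 mm high, lying loose in a pocket of the tray; origin at the centre of its underside, z up. A bystander: it stays in its pocket
- jar: a closed round white jar, 68 mm diameter and 85 mm high, standing on the bench beyond the tray; origin at the centre of its underside. A bystander

How it is judged (in metres and radians):
On the way, in this order (a step that is already met when the one before it is completed fails the run):
1. the cocoa-butter plug lies loose in the drum, let go (horizontal distance between butter and melanger below 0.103 m and z of butter in the frame of melanger between 0.13 and 0.19 m and contact force between the fingers and butter below 0.05 N and linear speed of butter below 0.03 m/s), for 0.2 s.
2. the thumbscrew is turned clockwise until it seats (value of joint thumbscrew below 0.08 rad), for 0.2 s.
At the end, for the whole second after the job is handed in: Thumbscrew at rest 1.57 +- 0.3 rad back from its seat, the fingers gripping it (over 2 N); the plug at rest in the drum, within 103 mm of its axis, its origin 130 to 190 mm above the bench (not on top of the rollers), clear of the fingers (all of step 1 and value of joint thumbscrew between 1.27 and 1.87 rad and velocity of joint thumbscrew between -0.05 and 0.05 rad/s and contact force between the fingers and thumbscrew above 2 N); the arm keeps its last pose, push and grip.
It fails at once if a praline square is moved more than 12 mm (distance of any of square0, square1, square2 from where it was at the start of the episode above 0.012 m).
It fails at once if the jar is moved more than 20 mm (distance of jar from where it was at the start of the episode above 0.02 m).
It also fails if it takes over 62 s, if anything falls off the work surface, if the arm or the gripper's body presses on something with over 40 N, if the wrist force passes 120 N, or if a joint passes its speed limit or range.

## Working session

There is one attempt and no reset: what is moved stays moved. The work goes in short steps, Python scripts to look and compute and a tool call to move; the robot and the scene stay as the last step left them, time stands still between calls to the robot, and variables do not carry over. Pictures are saved under pics/ and viewed, at most 10 in all, crops included, and the job is handed in when it is done.

Besides the shell and the picture viewer there is one more tool, called after ">>>" as name([rows], argument=value, ...), one row to a line, values as JSON. servo_tool: Moves the arm, as the interface text tells. Its arguments: {"type":"object","properties":{"targets":{"type":"array"},"claw":{"type":"number"}},"required":["targets"]}

```bash
mkdir -p pics; cat > h.py <<'E'
import numpy as np, cv2
from workcell import status, vision, workorder, ctrl
def snap(n):
    o=status.get_obs(); p=vision.snapshot(n)
    if 'hand_eye' in p:
        T=np.eye(4);T[:3,:3]=o['orientation'];T[:3,3]=o['position'];M=T@np.array(p['hand_eye'])
    else:
        M=np.eye(4);M[:3,:3]=p['rotation'];M[:3,3]=p['position']
    return p,M
def w(M,a): return (M@np.append(a,1))[:3]
def save(p,f): cv2.imwrite('pics/'+f,p['pixels'][...,::-1])
def cloud(p,M):
    z=p['z_map'];v,u=np.mgrid[:z.shape[0],:z.shape[1]];K=np.array(p['mtx'])
    c=np.stack([(u-K[0,2])*z/K[0,0],-(v-K[1,2])*z/K[1,1],-z],-1)
    return c@M[:3,:3].T+M[:3,3]
E
python3 - <<'E'
from h import *
np.set_printoptions(precision=4,suppress=True)
o=status.get_obs();print(o['time_s'],o['position'],o['orientation'],ctrl.tcp_to_grasp,o['grip_width'])
for n in ['top','scene']:
    p,M=snap(n);save(p,n+'0.png');print(n,M)
    for t in ['melanger','bed','wing','tray','butter','square0','jar']:
        print(t,[(round(d['conf'],2),w(M,d['at'])) for d in vision.landmark_of(p,t)][:4])
    print('box',[(round(d['conf'],2),w(M,d['at'])) for d in vision.boxes_of(p,'butter')][:3])
E
```

```text
0.0 [ 0.1643 -0.6283  0.2378] [[ 0.9674  0.2531 -0.0005]
 [ 0.2531 -0.9674  0.0016]
 [-0.0001 -0.0017 -1.    ]] 0.0187 1.0044430275273033
top [[-0.0235  0.9953 -0.0934  0.5258]
 [-0.9997 -0.024  -0.004  -0.0609]
 [-0.0062  0.0933  0.9956  0.9489]
 [ 0.      0.      0.      1.    ]]
melanger [(0.78, array([ 0.5664,  0.1852, -0.0027]))]
bed [(0.97, array([0.5609, 0.1861, 0.1418]))]
wing [(0.73, array([0.5666, 0.1852, 0.2486])), (0.57, array([ 0.7584, -0.0543,  0.003 ]))]
tray [(0.76, array([ 0.5262, -0.2081, -0.    ]))]
butter [(0.43, array([ 0.5554, -0.2661,  0.006 ]))]
square0 [(0.66, array([ 0.493 , -0.1483,  0.0046])), (0.58, array([ 0.5003, -0.2642,  0.0069])), (0.49, array([ 0.5529, -0.2032,  0.0045]))]
jar [(0.71, array([ 0.7583, -0.0522,  0.0015]))]
box [(0.49, array([ 0.5291, -0.2042,  0.0153])), (0.45, array([ 0.5535, -0.2638,  0.027 ]))]
scene [[-0.8662 -0.3215  0.3826  0.9473]
 [ 0.4996 -0.5777  0.6455  0.5137]
 [ 0.0135  0.7503  0.661   0.7539]
 [ 0.      0.      0.      1.    ]]
melanger [(0.58, array([0.5663, 0.186 , 0.0015])), (0.51, array([ 0.5556, -0.2569,  0.0071]))]
bed [(0.87, array([0.5619, 0.1874, 0.1389]))]
wing [(0.88, array([0.5643, 0.186 , 0.2543])), (0.15, array([ 0.5251, -0.2062, -0.0003]))]
tray [(0.96, array([ 0.5265, -0.2037, -0.0017])), (0.34, array([ 0.555 , -0.2008, -0.0003])), (0.33, array([ 0.7564, -0.0537,  0.0007]))]
butter [(0.49, array([ 0.5558, -0.2601,  0.0077]))]
square0 [(0.52, array([ 0.5024, -0.2637,  0.0057])), (0.46, array([ 0.4947, -0.1452,  0.0053])), (0.4, array([ 0.5572, -0.2033,  0.0015]))]
jar [(0.98, array([ 0.7555, -0.0511,  0.0021]))]
box [(0.67, array([ 0.5573, -0.2522,  0.027 ]))]
```

View pics/top0.png

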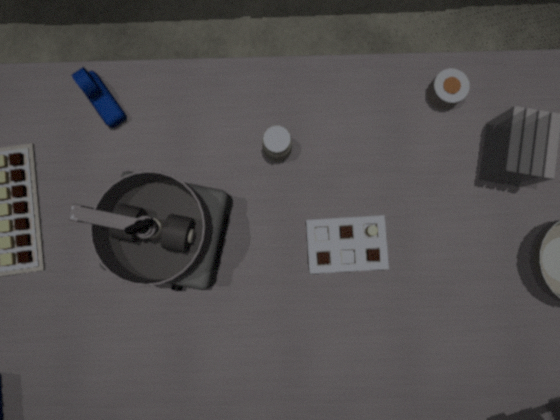

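```bash
python3 - <<'E'
from h import *
np.set_printoptions(precision=4,suppress=True)
p,M=snap('top');C=cloud(p,M)
def rect(m,n):
    r=cv2.minAreaRect((C[m][:,:2]*1000).astype(np.float32));print(n,m.sum(),r,C[m].mean(0))
def near(x,y,r): return np.hypot(C[...,0]-x,C[...,1]-y)<r
z=C[...,2]
rect(near(.565,.186,.035)&(z>.245),'wing')
m=near(.565,.186,.115)&(z>.205)&(z<.2135)&~near(.565,.186,.098); 
pts=C[m][:,:2]; A=np.c_[2*pts,np.ones(len(pts))];s=np.linalg.lstsq(A,(pts**2).sum(1),rcond=None)[0];print('rim',s[:2],np.sqrt(s[2]+s[0]**2+s[1]**2),m.sum())
rect(near(.565,.186,.2)&(z>.218)&(z<.232)&(C[...,0]<9),'arm')
rect(near(.556,-.262,.025)&(z>.0255),'butter')
rect(near(.526,-.206,.13)&(z>.0115)&(z<.0165),'tray')
E
```

```text
wing 288 ((565.343505859375, 185.61550903320312), (23.09084701538086, 45.246803283691406), 5.33098030090332) [0.5644 0.1838 0.2584]
rim [0.5651 0.1855] 0.10230248853163072 944
arm 1062 ((576.2670288085938, 243.83453369140625), (156.7606964111328, 38.707550048828125), 78.83120727539062) [0.5809 0.2544 0.225 ]
butter 87 ((556.1806640625, -261.01031494140625), (22.65684700012207, 20.36385154724121), 88.81363677978516) [ 0.5562 -0.2603  0.0303]
tray 2746 ((526.0459594726562, -205.54733276367188), (122.00137329101562, 180.5421905517578), 2.045055866241455) [ 0.5257 -0.2054  0.0142]
```

The top picture shows the ivory plug at (372,231), and its two neighbouring pockets hold pralines at (346,232) and (373,255). The pocket diagonal to it, at (348,257), is empty. The drum is centred near (150,228) and the wing is at about (147,227). I'll grasp the plug diagonally, so the fingers clear both pralines.

```bash
cat >> h.py <<'E'
def go(pos,psi,tcp=None,dz=0):
    """shift(cm)/turn to bring a tool-down TCP to pos with tool x at angle psi (deg)"""
    from scipy.spatial.transform import Rotation as R
    o=status.get_obs();Rt=np.array(o['orientation']);a=np.radians(psi)
    Rd=np.array([[np.cos(a),np.sin(a),0],[np.sin(a),-np.cos(a),0],[0,0,-1]])
    print('go',np.round(Rt.T@(np.array(pos)-o['position'])*100,2),np.round(R.from_matrix(Rt.T@Rd).as_rotvec(),3))
E
python3 - <<'E'
from h import *
go([.556,-.2605,.13],47)
E
```

```text
go [ 47.2  -25.73  10.87] [-0.    -0.    -0.564]
```

>>> servo_tool([
  [[47.2,-25.7,5],[0,0,-0.564]],
  [[47.2,-25.7,5],[0,0,-0.564]],
  [[47.2,-25.7,5],[0,0,-0.564]],
  [[47.2,-25.7,5],[0,0,-0.564]],
  [[47.2,-25.7,5],[0,0,-0.564]],
  [[47.2,-25.7,5],[0,0,-0.564]],
  [[47.2,-25.7,5],[0,0,-0.564]],
  [[47.2,-25.7,5],[0,0,-0.564]],
  [[47.2,-25.7,5],[0,0,-0.564]],
  [[47.2,-25.7,5],[0,0,-0.564]],
  [[47.2,-25.7,5],[0,0,-0.564]],
  [[47.2,-25.7,10.9],[0,0,-0.564]],
], claw=0)

```text
time_s: 2.15
position: [0.5659, -0.2554, 0.1439]
orientation: [[0.676, 0.737, 0.015], [0.737, -0.676, -0.001], [0.01, 0.012, -1.0]]
force: [1.0, 0.1, -0.9]
grip_width: 0.5
gripper_force: 0.0
```

```bash
python3 - <<'E'
from h import *
np.set_printoptions(precision=4,suppress=True)
vision.snapshot('top');vision.snapshot('top')
p,M=snap('wrist');save(p,'w1.png');C=cloud(p,M)
print(status.get_obs()['position'],[ (round(d['conf'],2),w(M,d['at'])) for d in vision.landmark_of(p,'butter')])
for d in vision.outline_of(p,'butter')[:1]:
    m=d['region']&(C[...,2]>.025);print(m.sum(),C[m].mean(0),cv2.minEnclosingCircle((C[m][:,:2]*1000).astype(np.float32)))
go([.556,-.2605,.017],47)
E
```

```text
[ 0.5539 -0.2599  0.1362] [(0.96, array([ 0.5567, -0.2616,  0.0085]))]
723 [ 0.5574 -0.2603  0.0305] ((575.1932373046875, -238.1041259765625), 40.655235290527344)
go [ 0.11 -0.12 12.28] [ 0.001  0.    -0.002]
```

View pics/w1.png

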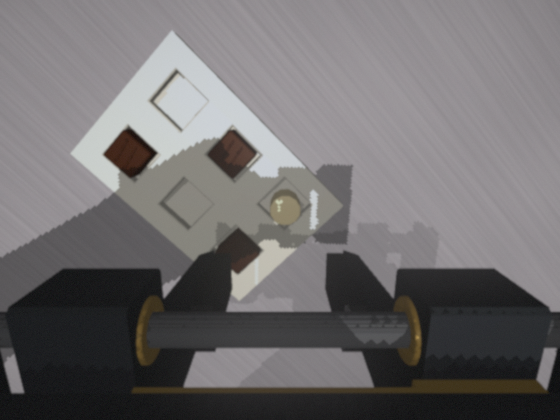

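The wrist picture shows the plug at (285,207), with the fingers closing along the diagonal of the tray. Their left side passes over the empty pocket at (187,203), clear of the pralines at (233,153) and (238,250).

>>> servo_tool([
  [[0.15,0.25,3],[0,0,0]],
  [[0.15,0.25,6],[0,0,0]],
  [[0.15,0.25,9],[0,0,0]],
  [[0.15,0.25,11],[0,0,0]],
  [[0.15,0.25,11.8],[0,0,0]],
  [[0.15,0.25,11.8],[0,0,0]],
  [[0.15,0.25,11.8],[0,0,0]],
])

```text
time_s: 3.1
position: [0.5601, -0.2624, 0.0226]
orientation: [[0.683, 0.73, 0.003], [0.73, -0.683, -0.001], [0.001, 0.003, -1.0]]
force: [-0.4, 0.4, 0.2]
grip_width: 0.499
gripper_force: 0.0
```

>>> servo_tool([
  [[0,0,0],[0,0,0]],
  [[0,0,0],[0,0,0]],
  [[0,0,0],[0,0,0]],
  [[0,0,0],[0,0,0]],
  [[0,0,0],[0,0,0]],
  [[0,0,0],[0,0,0]],
  [[0,0,0],[0,0,0]],
  [[0,0,0],[0,0,0]],
], claw=1)

```text
time_s: 3.9
position: [0.5594, -0.2616, 0.0215]
orientation: [[0.682, 0.731, 0.001], [0.731, -0.682, -0.0], [0.0, 0.001, -1.0]]
force: [-1.5, -0.8, 6.1]
grip_width: 0.255
gripper_force: 30.0
```

>>> servo_tool([
  [[0,0,-2],[0,0,0]],
  [[0,0,-5],[0,0,0]],
  [[0,0,-9],[0,0,0]],
  [[0,0,-13],[0,0,0]],
  [[0,0,-17],[0,0,0]],
  [[0,0,-21],[0,0,0]],
  [[0,0,-23],[0,0,0]],
  [[0,0,-23],[0,0,0]],
  [[0,0,-23],[0,0,0]],
])

```text
time_s: 4.8
position: [0.5586, -0.2613, 0.2502]
orientation: [[0.682, 0.731, -0.0], [0.731, -0.682, 0.0], [-0.0, -0.0, -1.0]]
force: [1.1, 0.8, -0.8]
grip_width: 0.257
gripper_force: 30.0
```

```bash
python3 - <<'E'
from h import *
np.set_printoptions(precision=4,suppress=True)
vision.snapshot('top');p,M=snap('wrist');save(p,'w2.png')
o=status.get_obs();print(o['position'],o['grip_width'],o['gripper_force'],[ (round(d['conf'],2),w(M,d['at'])) for d in vision.landmark_of(p,'butter')])
a=np.radians(-11);ax=np.array([.565,.1855]);u=np.array([np.cos(a),np.sin(a)])
for s in(.069,-.069): q=ax+s*u;print(q);go([*q,.25],-11);go([*q,.25],169)
E
```

```text
[ 0.5579 -0.261   0.2489] 0.2563492982279585 30.000008940696716 []
[0.6327 0.1723]
go [ 36.78 -24.1   -0.09] [-0.002  0.003  1.012]
go [ 36.78 -24.1   -0.09] [-0.003 -0.002 -2.13 ]
[0.4973 0.1987]
go [ 29.47 -35.8   -0.04] [-0.002  0.003  1.012]
go [ 29.47 -35.8   -0.04] [-0.003 -0.002 -2.13 ]
```

View pics/w2.png

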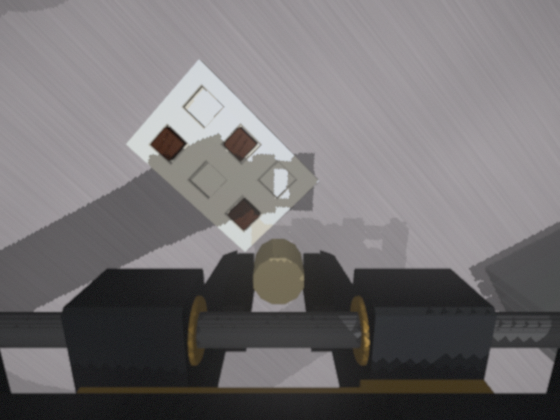

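The plug is held upright between the fingertips at (278,270). Its pocket at (278,180) is empty, and the three pralines haven't moved.

>>> servo_tool([
  [[5,-3,-1.5],[0,0,0.15]],
  [[36.8,-24.1,-1.5],[0,0,1.012]],
  [[36.8,-24.1,-1.5],[0,0,1.012]],
  [[36.8,-24.1,-1.5],[0,0,1.012]],
  [[36.8,-24.1,-1.5],[0,0,1.012]],
  [[36.8,-24.1,-1.5],[0,0,1.012]],
  [[36.8,-24.1,-1.5],[0,0,1.012]],
  [[36.8,-24.1,-1.5],[0,0,1.012]],
  [[36.8,-24.1,-1.5],[0,0,1.012]],
  [[36.8,-24.1,-1.5],[0,0,1.012]],
  [[36.8,-24.1,-1.5],[0,0,1.012]],
  [[36.8,-24.1,-1.5],[0,0,1.012]],
])

```text
time_s: 6.15
position: [0.6337, 0.17, 0.2646]
orientation: [[0.981, -0.193, -0.002], [-0.193, -0.981, -0.002], [-0.001, 0.002, -1.0]]
force: [-0.4, -0.5, -0.5]
grip_width: 0.255
gripper_force: 30.0
```

```bash
python3 - <<'E'
from h import *
np.set_printoptions(precision=4,suppress=True)
vision.snapshot('scene');vision.snapshot('scene');p,M=snap('scene');save(p,'s2.png')
o=status.get_obs();print(o['position'],o['grip_width'],o['gripper_force'],o['joint_pos'])
go([.6327,.1723,.165],-11)
E
```

```text
[0.634  0.17   0.2655] 0.25691198116591846 29.99997228384018 [ -12.9125   30.3708   -8.9286   85.0225    5.0157   65.0347 -123.9199]
go [-0.17 -0.22 10.05] [ 0.001  0.    -0.003]
```

View pics/s2.png

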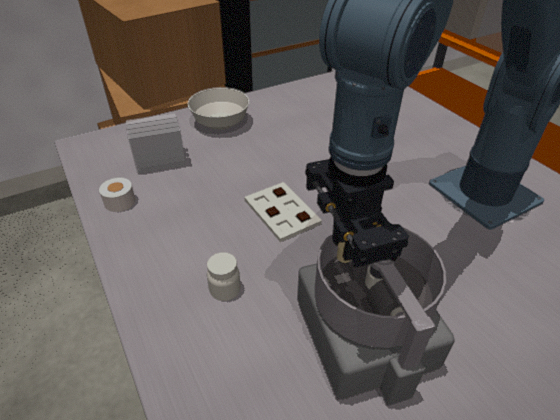

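>>> servo_tool([
  [[0,-0.2,2],[0,0,0]],
  [[0,-0.2,4],[0,0,0]],
  [[0,-0.2,6],[0,0,0]],
  [[0,-0.2,8],[0,0,0]],
  [[0,-0.2,9.5],[0,0,0]],
  [[0,-0.2,10.1],[0,0,0]],
  [[0,-0.2,10.1],[0,0,0]],
  [[0,-0.2,10.1],[0,0,0]],
])

```text
time_s: 7.1
position: [0.6348, 0.1741, 0.1656]
orientation: [[0.982, -0.191, 0.001], [-0.191, -0.982, 0.0], [0.001, -0.001, -1.0]]
force: [0.0, 0.0, 0.5]
grip_width: 0.259
gripper_force: 30.0
```

>>> servo_tool([
  [[0,0,0],[0,0,0]],
  [[0,0,0],[0,0,0]],
  [[0,0,0],[0,0,0]],
  [[0,0,0],[0,0,0]],
  [[0,0,0],[0,0,0]],
], claw=0.1)

```text
time_s: 7.6
position: [0.6342, 0.1741, 0.1648]
orientation: [[0.982, -0.191, 0.0], [-0.191, -0.982, 0.0], [0.0, -0.0, -1.0]]
force: [-0.1, -0.8, 1.1]
grip_width: 0.451
gripper_force: 0.0
```

>>> servo_tool([
  [[0,0,-1],[0,0,0]],
  [[0,0,-3],[0,0,0]],
  [[0,0,-6],[0,0,0]],
  [[0,0,-10],[0,0,0]],
  [[0,0,-15],[0,0,0]],
  [[0,0,-20],[0,0,0]],
  [[0,0,-20],[0,0,0]],
  [[0,0,-20],[0,0,0]],
  [[0,0,-20],[0,0,0]],
])

```text
time_s: 8.5
position: [0.6335, 0.1738, 0.3636]
orientation: [[0.982, -0.191, -0.002], [-0.191, -0.982, -0.001], [-0.002, 0.001, -1.0]]
force: [-0.3, 0.6, -1.1]
grip_width: 0.45
gripper_force: 0.0
```

```bash
python3 - <<'E'
from h import *
np.set_printoptions(precision=4,suppress=True)
p,M=snap('wrist');save(p,'w3.png')
print(status.get_obs()['position'])
for n in ['butter','wing','bed']: print(n,[ (round(d['conf'],2),w(M,d['at'])) for d in vision.landmark_of(p,n)])
C=cloud(p,M);z=C[...,2]
m=(np.hypot(C[...,0]-.565,C[...,1]-.1855)<.035)&(z>.254)&(z<.275)
if m.any(): print(m.sum(),cv2.minAreaRect((C[m][:,:2]*1000).astype(np.float32)),C[m].mean(0),np.median(z[m]))
m=(np.hypot(C[...,0]-.565,C[...,1]-.1855)<.19)&(z>.219)&(z<.23)
if m.any(): print('arm',m.sum(),cv2.minAreaRect((C[m][:,:2]*1000).astype(np.float32)))
E
```

```text
[0.6334 0.1738 0.3631]
butter [(0.61, array([0.6305, 0.1734, 0.1457]))]
wing [(0.81, array([0.5663, 0.1869, 0.2516]))]
bed []
920 ((566.2260131835938, 186.28477478027344), (12.7174072265625, 45.54779815673828), 23.001331329345703) [0.5679 0.1857 0.261 ] 0.26177592280651907
arm 2262 ((580.8171997070312, 243.54373168945312), (154.3146514892578, 32.05046081542969), 79.22213745117188)
```

View pics/w3.png

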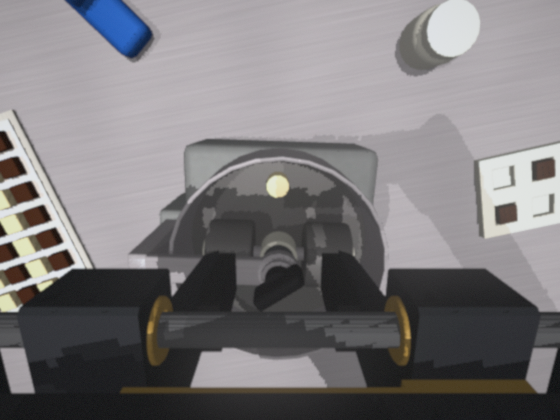

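The plug stands loose on the stone at pixel (278,186), on the free +x side. The wing at (278,288) lies at about 113° in the world, so the joint is at about 2.16 rad. I'll move above it next.

```bash
python3 - <<'E'
from h import *
np.set_printoptions(precision=4,suppress=True)
go([.5657,.186,.32],113)
E
```

```text
go [-6.89  0.1   4.34] [-0.002  0.003 -2.164]
```

>>> servo_tool([
  [[-6.9,0.1,0],[0,0,-2.164]],
  [[-6.9,0.1,0],[0,0,-2.164]],
  [[-6.9,0.1,0],[0,0,-2.164]],
  [[-6.9,0.1,0],[0,0,-2.164]],
  [[-6.9,0.1,0],[0,0,-2.164]],
  [[-6.9,0.1,2],[0,0,-2.164]],
  [[-6.9,0.1,4.3],[0,0,-2.164]],
  [[-6.9,0.1,4.3],[0,0,-2.164]],
  [[-6.9,0.1,4.3],[0,0,-2.164]],
  [[-6.9,0.1,4.3],[0,0,-2.164]],
  [[-6.9,0.1,4.3],[0,0,-2.164]],
  [[-6.9,0.1,4.3],[0,0,-2.164]],
])

```text
time_s: 9.9
position: [0.566, 0.1861, 0.321]
orientation: [[-0.043, 0.999, -0.001], [0.999, 0.043, -0.0], [-0.0, -0.001, -1.0]]
force: [-0.4, -0.4, -0.2]
grip_width: 0.455
gripper_force: 0.0
```

>>> servo_tool([
  [[0,0,0],[0,0,-0.15]],
  [[0,0,0],[0,0,-0.3]],
  [[0,0,0],[0,0,-0.365]],
  [[0,0,0],[0,0,-0.365]],
  [[0,0,0],[0,0,-0.365]],
  [[0,0,0],[0,0,-0.365]],
])

```text
time_s: 10.5
position: [0.5662, 0.1862, 0.3215]
orientation: [[-0.39, 0.921, -0.0], [0.921, 0.39, -0.0], [-0.0, -0.0, -1.0]]
force: [-0.5, 0.5, -0.1]
grip_width: 0.449
gripper_force: 0.0
```

```bash
python3 - <<'E'
from h import *
np.set_printoptions(precision=4,suppress=True)
o=status.get_obs();print(o['position'],o['joint_pos'])
p,M=snap('wrist');C=cloud(p,M);z=C[...,2]
m=(np.hypot(C[...,0]-.565,C[...,1]-.1855)<.03)&(z>.254)&(z<.268)
if m.any(): print(m.sum(),cv2.minAreaRect((C[m][:,:2]*1000).astype(np.float32)),C[m].mean(0))
print([ (round(d['conf'],2),w(M,d['at'])) for d in vision.landmark_of(p,'wing')])
go([.5657,.186,.242],113)
E
```

```text
[0.5662 0.1862 0.3215] [  1.5186  24.5537 -32.9813  89.6742  13.9336  69.9387 -10.9466]
1356 ((565.7215576171875, 187.0324249267578), (12.704302787780762, 45.03021240234375), 23.208480834960938) [0.5653 0.1883 0.2617]
[(0.79, array([0.5639, 0.1896, 0.2529]))]
go [-0.   -0.06  7.97] [-0.  0. -0.]
```

>>> servo_tool([
  [[0,0,2],[0,0,0]],
  [[0,0,4],[0,0,0]],
  [[0,0,6],[0,0,0]],
  [[0,0,7.5],[0,0,0]],
  [[0,0,7.9],[0,0,0]],
  [[0,0,7.9],[0,0,0]],
  [[0,0,7.9],[0,0,0]],
  [[0,0,7.9],[0,0,0]],
])

```text
time_s: 11.4
position: [0.5668, 0.1865, 0.2437]
orientation: [[-0.391, 0.92, 0.002], [0.92, 0.391, 0.001], [-0.0, 0.002, -1.0]]
force: [-0.4, -0.3, 0.1]
grip_width: 0.445
gripper_force: 0.0
```

>>> servo_tool([
  [[0,0,0],[0,0,0]],
  [[0,0,0],[0,0,0]],
  [[0,0,0],[0,0,0]],
  [[0,0,0],[0,0,0]],
  [[0,0,0],[0,0,0]],
  [[0,0,0],[0,0,0]],
  [[0,0,0],[0,0,0]],
], claw=1)

```text
time_s: 12.1
position: [0.5662, 0.1862, 0.2429]
orientation: [[-0.391, 0.92, -0.0], [0.92, 0.391, -0.0], [-0.0, -0.0, -1.0]]
force: [-2.9, -2.3, 5.1]
grip_width: 0.252
gripper_force: 30.0
```

The opening of 22 mm means I'm on the 24 mm neck, not the 13 mm bar. I'll open, go up a little and grip again.

>>> servo_tool([
  [[0,0,0],[0,0,0]],
  [[0,0,0],[0,0,0]],
  [[0,0,0],[0,0,0]],
  [[0,0,-0.6],[0,0,0]],
  [[0,0,-0.6],[0,0,0]],
  [[0,0,-0.6],[0,0,0]],
], claw=0.1)

```text
time_s: 12.7
position: [0.5665, 0.1863, 0.249]
orientation: [[-0.391, 0.92, 0.001], [0.92, 0.391, 0.0], [-0.0, 0.001, -1.0]]
force: [-0.3, 0.4, -0.4]
grip_width: 0.456
gripper_force: 0.0
```

>>> servo_tool([
  [[0,0,0],[0,0,0]],
  [[0,0,0],[0,0,0]],
  [[0,0,0],[0,0,0]],
  [[0,0,0],[0,0,0]],
  [[0,0,0],[0,0,0]],
  [[0,0,0],[0,0,0]],
  [[0,0,0],[0,0,0]],
], claw=1)

```text
time_s: 13.4
position: [0.5662, 0.1862, 0.2486]
orientation: [[-0.391, 0.92, -0.0], [0.92, 0.391, -0.0], [0.0, -0.0, -1.0]]
force: [-0.6, -0.7, -0.3]
grip_width: 0.144
gripper_force: 30.0
```

>>> servo_tool([
  [[0,0,0.01],[0,0,0.12]],
  [[0,0,0.02],[0,0,0.25]],
  [[0,0,0.04],[0,0,0.38]],
  [[0,0,0.05],[0,0,0.51]],
  [[0,0,0.06],[0,0,0.64]],
  [[0,0,0.08],[0,0,0.77]],
  [[0,0,0.09],[0,0,0.9]],
  [[0,0,0.1],[0,0,1.03]],
  [[0,0,0.12],[0,0,1.16]],
  [[0,0,0.13],[0,0,1.29]],
  [[0,0,0.14],[0,0,1.42]],
  [[0,0,0.15],[0,0,1.5]],
])

```text
time_s: 14.6
position: [0.5651, 0.1866, 0.2472]
orientation: [[0.892, 0.452, -0.002], [0.452, -0.892, -0.0], [-0.002, -0.001, -1.0]]
force: [-4.4, -0.7, 3.4]
grip_width: 0.142
gripper_force: 30.0
```

>>> servo_tool([
  [[0,0,0.01],[0,0,0.1]],
  [[0,0,0.02],[0,0,0.2]],
  [[0,0,0.03],[0,0,0.3]],
  [[0,0,0.04],[0,0,0.4]],
  [[0,0,0.05],[0,0,0.5]],
  [[0,0,0.05],[0,0,0.5]],
  [[0,0,0.05],[0,0,0.5]],
])

```text
time_s: 15.3
position: [0.565, 0.187, 0.2466]
orientation: [[1.0, -0.023, -0.002], [-0.023, -1.0, 0.0], [-0.002, -0.0, -1.0]]
force: [-5.5, -0.2, 3.7]
grip_width: 0.144
gripper_force: 30.0
```

```bash
python3 - <<'E'
from h import *
np.set_printoptions(precision=4,suppress=True)
o=status.get_obs();R=o['orientation'];print(o['time_s'],o['position'],o['joint_pos'],o['force'],o['moment'],np.degrees(np.arctan2(R[1][0],R[0][0])))
E
```

```text
15.3 [0.565  0.187  0.2466] [ -16.8919   25.2255   -7.6678   95.9073    3.7212   59.2359 -117.0914] [-5.5386 -0.1635  3.7025] [ 0.2332  1.213  -0.0609] -1.3433794073230025
```

>>> servo_tool([
  [[0,0,0],[0,0,0.05]],
  [[0,0,0.01],[0,0,0.1]],
  [[0,0,0.01],[0,0,0.14]],
  [[0,0,0.01],[0,0,0.16]],
  [[0,0,0.01],[0,0,0.16]],
  [[0,0,0.01],[0,0,0.16]],
])

```text
time_s: 15.9
position: [0.5651, 0.1871, 0.2465]
orientation: [[0.983, -0.182, -0.002], [-0.182, -0.983, 0.0], [-0.002, -0.0, -1.0]]
force: [-5.6, 1.0, 3.3]
grip_width: 0.145
gripper_force: 30.0
```

```bash
cat > m.py <<'E'
from h import *
np.set_printoptions(precision=4,suppress=True)
o=status.get_obs();R=o['orientation'];print(o['time_s'],o['position'],o['joint_pos'][6],o['force'],o['moment'],np.degrees(np.arctan2(R[1][0],R[0][0])))
E
python3 m.py
```

```text
15.9 [0.5651 0.1871 0.2465] -125.44840445675119 [-5.5565  0.995   3.3152] [0.3014 1.1585 0.0032] -10.49109566899679
```

>>> servo_tool([
  [[0,0,0],[0,0,0.03]],
  [[0,0,0],[0,0,0.06]],
  [[0,0,0],[0,0,0.08]],
  [[0,0,0],[0,0,0.08]],
  [[0,0,0],[0,0,0.08]],
])

```text
time_s: 16.4
position: [0.5651, 0.1871, 0.2465]
orientation: [[0.966, -0.259, -0.002], [-0.259, -0.966, 0.0], [-0.002, 0.0, -1.0]]
force: [-5.0, 0.0, 2.6]
grip_width: 0.146
gripper_force: 30.2
```

```bash
python3 m.py
```

```text
16.4 [0.5651 0.1871 0.2465] -129.59462308852315 [-4.9944  0.0326  2.5576] [0.2011 1.1255 0.3777] -15.006269529949455
```

The moment jumped to 0.38 N m, so the screw is seated. Now I'll back off to about 79°.

>>> servo_tool([
  [[0,0,0],[0,0,-0.07]],
  [[0,0,-0.02],[0,0,-0.2]],
  [[0,0,-0.03],[0,0,-0.34]],
  [[0,0,-0.04],[0,0,-0.48]],
  [[0,0,-0.06],[0,0,-0.62]],
  [[0,0,-0.07],[0,0,-0.76]],
  [[0,0,-0.08],[0,0,-0.9]],
  [[0,0,-0.1],[0,0,-1.04]],
  [[0,0,-0.12],[0,0,-1.18]],
  [[0,0,-0.13],[0,0,-1.32]],
  [[0,0,-0.15],[0,0,-1.46]],
  [[0,0,-0.16],[0,0,-1.58]],
])

```text
time_s: 17.6
position: [0.5657, 0.1861, 0.248]
orientation: [[0.247, 0.969, -0.001], [0.969, -0.247, -0.0], [-0.001, -0.001, -1.0]]
force: [-3.0, -0.7, 1.0]
grip_width: 0.143
gripper_force: 30.0
```

>>> servo_tool([
  [[0,0,0],[0,0,-0.04]],
  [[0,0,0],[0,0,-0.07]],
  [[0,0,0],[0,0,-0.07]],
  [[0,0,0],[0,0,-0.07]],
  [[0,0,0],[0,0,-0.07]],
  [[0,0,0],[0,0,-0.07]],
])

```text
time_s: 18.2
position: [0.5658, 0.1861, 0.248]
orientation: [[0.187, 0.982, -0.001], [0.982, -0.187, -0.001], [-0.001, -0.001, -1.0]]
force: [-5.9, -1.5, 1.9]
grip_width: 0.139
gripper_force: 30.0
```

```bash
cat >> m.py <<'E'
p,M=snap('wrist');save(p,'w4.png');C=cloud(p,M)
print(status.get_obs()['gripper_force'],[ (round(d['conf'],2),w(M,d['at'])) for d in vision.landmark_of(p,'butter')])
E
python3 m.py
```

```text
18.2 [0.5658 0.1861 0.248 ] -43.573675959348655 [-5.8569 -1.5484  1.9451] [-0.2303  1.0667  0.0062] 79.23473366975193
30.002781450748444 [(0.68, array([0.6306, 0.1742, 0.1469]))]
```

View pics/w4.png

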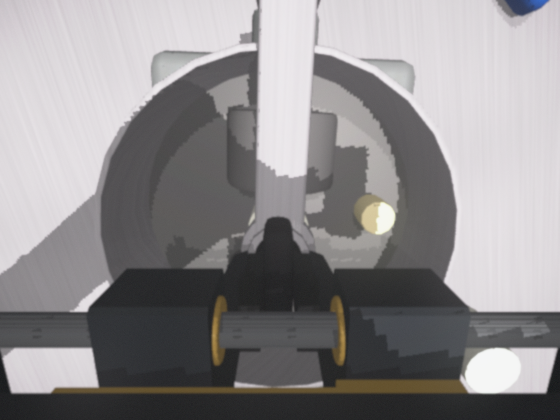

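The wing at (278,250) is gripped and in line with the bridge arm, a quarter turn off its seat. The plug stands clear of the fingers at (375,215).

```bash
python3 -c "
from h import *
print(workorder.sign_off())"
```

```text
the job is handed in; nothing more can be done
None
```

I've handed the job in, but sign-off gave no verdict: the plug stands loose in the drum, and the thumbscrew was seated, backed off to about 1.57 rad by the wrist angle, and is still gripped at about 30 N.

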